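# Press the tilting work board level and bolt it flat

### The arm

A 6-joint arm with a two-finger parallel gripper is mounted at the origin on a cart in front of the work surface, level with it; the furniture and walls round the work are solid. World frame = base frame: x ahead of the robot, y to its left, z up, the work surface at z = 0. Lengths are in mm, angles in degrees, forces in N, time in s.
With the tool pointing down it reaches from about 300 to 850 mm from the base axis. Payload 4.2 kg.
Tool frame: the origin (TCP) lies on the mounting face of the last link; the fingertips stand 191 mm ahead of it and the grasp point (between the pads) lies 172 mm ahead of it; z points along the fingers, y is the direction in which the jaws open and shut (so a half turn about z gives the same grasp; the last joint's range is limited). The gripper opens to 91 mm and grips with 3 to 60 N. Pads are 32 mm wide; open, the fingers measure 118 mm over their backs; the gripper's body (76 mm by 178 mm) begins 60 mm behind the grasp point.
Start: joints at [-67.437, 18.312, 89.639, -0, 72.044, -1.146], TCP at [231.201, -526.469, 404.776] pointing down, gripper open.
Joint ranges: [-177.97, 177.97], [-48.28, 115.42], [12.27, 149.76], [-77.06, 257.06], [2.81, 150.46], [-146.56, 146.56]. Speed limits (degrees/s): [147.25, 147.25, 180, 180, 180, 180].

### API

Orientations are given as [roll, pitch, yaw] about the fixed x, y, z axes, in that order (R = Rz(yaw) Ry(pitch) Rx(roll)).
In Python, from workcell import env gives the robot as it stands.
- The arm moves only by the shell command python3 -m handwheel 'ROWS' [FORCE]. ROWS is JSON, a list of rows, each an object with "gripper": the opening in per cent of the stroke, from 0 (shut) to 100 (fully open); "travel": the shift along the tool's x, y, z in m, a list of three; "twist": the turn about the tool's z in rad. In form: [{"gripper": gripper, "travel": [x, y, z], "twist": twist}, ...]. A call has 1 to 5 rows; each row shifts and turns the commanded pose from where the row before left it, along the tool's axes as they then stand; what a row does not reach is not made up. A row lasts 1/12 s, in which the tool goes at most 41.7 mm and 7.16 degrees, less where a joint would pass 70% of its speed; a pose out of reach is approached as far as the arm can. A call with a gripper value outside its range is refused whole. The fingers move at their own pace and stop on an object; FORCE is the grip in N (left out, the last holds). Time passes only in rows, so rows that do not move let the fingers close. It gives the time, the measured TCP pose, the force and the opening at its end, in the units of the state.
- env.state(): the state, without advancing time (a new reading comes with each control period).
- env.grab_frame(name): name is "side" or "top"; returns a dict with "frame" (400x640x3 uint8, red, green, blue), "intrinsics" (3x3 intrinsics, pixels), "extrinsics" (4x4, takes a point from camera to world coordinates). Camera axes: x right, y down, z forward; pixel columns grow to the right and rows downward; lengths in mm; the calibration is good to about 2 mm. A picture is of the moment at which its call begins. There is no depth.
- env.job_done(): hands the job in, once; it reports no verdict.
Trained networks look in the newest picture that a camera, given by its name, has taken for a name from the list of things; names that differ only in an ending like _2 or _b are one class to them, and where a whole thing is asked for, a point or a joint stands for the part that bears it (a point fixed in the world has none). Each returns a list of dicts, best first, with "confidence" (0 to 1); they miss things now and then, are a little off and sometimes report something else, mostly with a low value. They report only what shows in the picture. A call takes as long as a camera call.
- env.trace(camera, thing): "pixels" (400x640 bool, what is visible of it) and "uv" ([column, row] in pixels, amid what is visible of it).
- env.pinpoint(camera, thing): "uv" ([column, row] in pixels: a listed point, or the origin of a listed thing).
The state is a dict: "time_s": time; "qpos": joint angles; "qvel": joint speeds; "effort": joint torques, N m; "ee_pos": TCP position; "ee_rot": TCP orientation; "force": force on the tool from outside, world axes, zero at the start; "torque": the same for the moment, N m; "gripper_width": finger opening in mm.
Only numpy, scipy, OpenCV 4.12 (cv2) and the standard library are available. Lean on these libraries where they do the work, as an engineer would, in place of code of your own. Each camera call takes 0.05 s, during which the arm holds its last target. There are 200 camera calls.

### The job

The tilting work board stands up on its spring and is wanted flat for gluing. Press its raised edge down until the board is about level, feel for the height at which its flat bolt enters the slot of the strike plate on the post beside it, slide the bolt fully home while you hold the board there, and let go so that the bolt alone holds the board flat. Do not lean hard on the board's rubber bump pads, do not force the bolt against the plate or post, and leave the things standing round it where they are.

Things in the scene. Friction and masses are not known exactly. Their poses are not given: they have to be found in the camera images.
- stand: Plywood base of the tilting work board, 240 (x) x 300 (y) x 18 mm on four feet 26 mm high, fixed to the worktop. Origin on the worktop under the middle of the base; its x points from the hinge side (near the robot) to the raised side, its y from the board towards the post, z up.
- board (a joint): Tilt of the plywood board (210 x 240 x 15 mm), in rad: 0 level, about 0.3 to 0.38 as its spring holds it up at the start, -0.04 on its bump pads. The spring pushes it up harder the lower it goes (0.18 N per mm at the knob); holding it level takes about 7 to 14 N downward at the bolt's knob; let go, it rises again unless bolted.
- board_hinge (a point): Point on the hinge line at the middle of the board's near edge, on its underside, 56 mm above the worktop. The hinge line is parallel to the base's y. The axes of this point turn with the board: x up along the board, y along the hinge line, z out of the board.
- pads: Two thin rubber bump pads, 24 mm wide, on the base under the board's raised edge; same frame as the base. The board meets them only some 8 mm (at the bolt) below level. At most 25 N may press on them, over and above what the spring takes.
- bolt (a joint): Travel of the flat steel bolt on top of the board near the raised edge, in m: 0 to 0.004 withdrawn (start), 0.030 fully home. It slides along the base's +y, towards the post, with about 2 N of friction.
- bolt_knob (a point): Middle of the bolt's upright knob, a dark steel pin 13 mm across, 24 mm high, on the bolt bar; bar top 12 mm below this point. Axes as the board's: z along the knob, y along the bolt to the post. Withdrawn it lies at x 185, y 22, z 35.5 mm in the board_hinge axes (y grows with the bolt's travel). Bare bar beside it, from its middle: 78 mm towards the post, 57 mm the other way.
- post: Hardwood post on the base just beyond the board's +y edge: 60 (x) x 40 (y) mm, top 92 mm above the worktop, hollow behind a steel strike plate 54 mm wide, 32 mm high, 4 mm thick on the side facing the board; same frame as the base. At most 25 N may press between the bolt and post or plate.
- strike_mid (a point): Face of the strike plate at its nominal middle, 76.5 mm above the worktop: the level bolt's centre line meets the plate here, after about 7 mm of travel. The plate hangs on screws in slotted holes and its slot (22 mm wide, 8.5 mm high; the bolt bar is 16 x 6 mm) lies up to 4.5 mm higher or lower than this point: no reading tells, only feel. Plate is solid 11.5 mm above and below the slot.
- tack_jar: Clear jar of tacks with a metal lid, 60 mm across, 82 mm high, standing beyond the post; origin under its centre. To be left alone (20 mm at most).
- spool_cream: Cream thread spool, 48 mm across, 55 mm high, standing beside the board on the other side from the post; origin under its centre. To be left alone (20 mm at most).
- spool_black: Black thread spool, 42 mm across, 50 mm high, standing on the same side as the cream one, nearer the robot; origin under its centre. To be left alone (20 mm at most).

How it is judged:
By the outcome, as a careful person would: the job done as asked, in the order asked, and still so for the second after the job is handed in, with the robot touching nothing.
It also fails if it takes over 61 s, if anything falls off the work surface, if the arm or the gripper's body presses on something with over 40 N, if the wrist force passes 120 N, or if a joint passes its speed limit or range.

## Working session

There is one attempt and no reset: what is moved stays moved. The work goes in short steps, Python scripts to look and compute and a shell command to move; the robot and the scene stay as the last step left them, time stands still between calls to the robot, and variables do not carry over. Pictures are saved under pics/ and viewed, about 8 in all and at most 12, crops included, and the job is handed in when it is done.

```bash
mkdir -p pics; ls
cat > h.py <<'E'
import numpy as np, cv2
from workcell import env
def tri(obs):
    # obs: list of (grab, uv)
    A=[];b=[]
    for g,uv in obs:
        K=np.array(g["intrinsics"]);T=np.array(g["extrinsics"])
        d=T[:3,:3]@np.linalg.solve(K,[uv[0],uv[1],1]);d/=np.linalg.norm(d)
        P=np.eye(3)-np.outer(d,d);A.append(P);b.append(P@T[:3,3])
    A=np.vstack(A);b=np.hstack(b);x=np.linalg.lstsq(A,b,rcond=None)[0]
    return x,np.linalg.norm(A@x-b)
def atz(g,uv,z):
    K=np.array(g["intrinsics"]);T=np.array(g["extrinsics"])
    d=T[:3,:3]@np.linalg.solve(K,[uv[0],uv[1],1]);o=T[:3,3]
    return o+d*(z-o[2])/d[2]
E
python3 - <<'E'
from h import *
G={c:env.grab_frame(c) for c in("side","top")}
for c in G: cv2.imwrite(f"pics/{c}0.png",G[c]["frame"][:,:,::-1]); print(c,np.round(G[c]["extrinsics"],2).tolist())
for t in ["stand","board_hinge","bolt_knob","strike_mid","post","tack_jar","spool_cream","spool_black"]:
    r={c:env.pinpoint(c,t) for c in G}
    for c in r: print(t,c,[(np.round(d["uv"],1).tolist(),round(d["confidence"],2)) for d in r[c][:2]])
    if all(r.values()): print("   ",*tri([(G[c],r[c][0]["uv"]) for c in G]))
print(env.state())
E
```

```text
pics
side [[1.0, 0.01, -0.0, 497.05], [0.01, -0.82, 0.57, -479.96], [0.0, -0.57, -0.82, 1020.44], [0.0, 0.0, 0.0, 1.0]]
top [[0.0, -0.99, 0.16, 325.35], [-1.0, -0.0, 0.01, 177.14], [-0.0, -0.16, -0.99, 1171.98], [0.0, 0.0, 0.0, 1.0]]
stand side [([313.1, 255.2], 0.97)]
stand top [([367.8, 214.6], 0.58)]
    [470.12251382  63.67298215  16.82172386] 3.4656070608364455
board_hinge side [([263.6, 248.2], 0.8)]
board_hinge top []
bolt_knob side [([335.9, 224.5], 0.63)]
bolt_knob top [([373.7, 181.1], 0.65)]
    [522.23349448  62.72661808 153.01323878] 2.146829340680403
strike_mid side [([350.3, 210.6], 0.65)]
strike_mid top [([330.7, 172.3], 0.76)]
    [558.34387697 153.5391208   68.96837314] 3.3228966812376357
post side [([259.7, 246.8], 0.63)]
post top [([377.0, 184.4], 0.35)]
    [440.8295748   27.58787028 185.82615935] 107.71500919974181
tack_jar side [([311.8, 185.9], 0.61)]
tack_jar top [([283.6, 218.2], 0.65)]
    [461.86419003 268.1761566    4.54774842] 3.426520405895434
spool_cream side [([346.8, 350.8], 0.55)]
spool_cream top [([457.1, 182.4], 0.72)]
    [ 546.41029982 -154.75219987   20.80306908] 0.956291778404774
spool_black side []
spool_black top [([444.9, 218.1], 0.54)]
{'time_s': 0.9, 'qpos': array([-6.74363290e+01,  1.83104039e+01,  8.96400960e+01,  1.59408942e-04,
        7.20447311e+01, -1.14510011e+00]), 'qvel': array([ 0.06026583, -0.03565616,  0.03256467, -0.05633291, -0.04192223,
        0.01831935]), 'effort': array([-8.99755560e-04, -4.12339354e+01, -2.32236081e+01,  7.25968159e-02,
        3.76916130e-02, -3.41046018e-06]), 'ee_pos': array([ 231.20338349, -526.45305585,  404.78349615]), 'ee_rot': array([ 1.79995229e+02, -5.63128221e-05,  2.37087220e+01]), 'force': array([ 0.99661314, -0.10615381, -0.03352357]), 'torque': array([-0.00731469,  0.0079934 ,  0.05349953]), 'gripper_width': 91.2030888475404}
```

Run:
```python
import cv2
a=cv2.imread("pics/side0.png")[150:380,190:440];b=cv2.imread("pics/top0.png")[110:300,240:500]
cv2.imwrite("pics/c1.png",cv2.resize(a,None,fx=2.5,fy=2.5,interpolation=cv2.INTER_CUBIC))
cv2.imwrite("pics/c2.png",cv2.resize(b,None,fx=3,fy=3,interpolation=cv2.INTER_CUBIC))
```

```text
(no output)
```

View pics/c1.png

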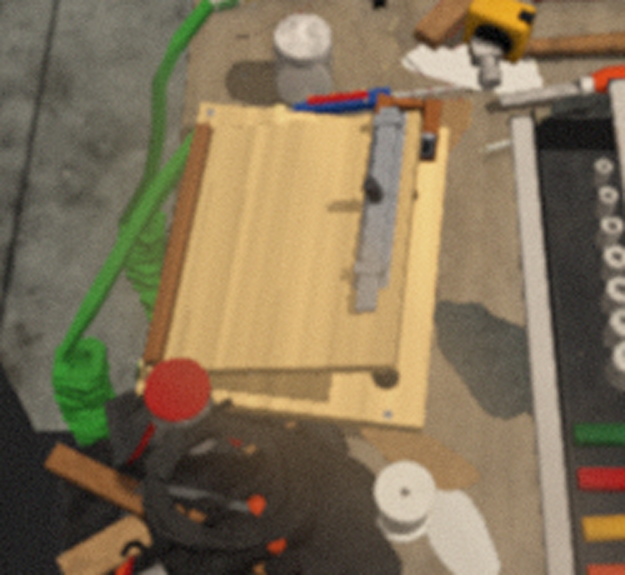

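View pics/c2.png

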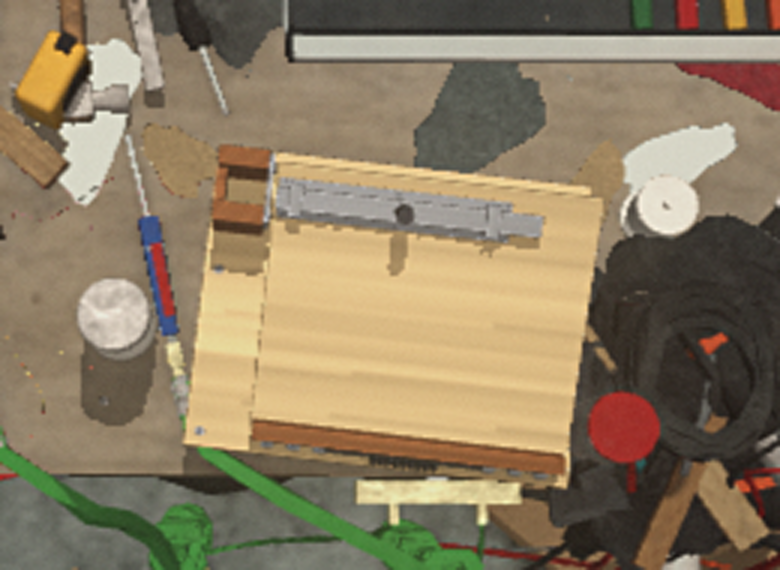

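Side crop: the board is tilted up, with its hinge on the left, the knob near px (340,225) and the post at the upper right. Top crop: the knob is at px (375,181), the post to its left (+y), and the bolt line is turned about -6.7°. Next I'll fit the pose and check the path for tall obstacles.

Run:
```python
from h import *
from scipy.optimize import least_squares
obs=[]
pts={}
for k in range(3):
  for c in("side","top"):
    g=env.grab_frame(c)
    for t in["board_hinge","bolt_knob","strike_mid"]:
        r=env.pinpoint(c,t)
        if r: obs.append((g,t,r[0]["uv"])); print(k,c,t,np.round(r[0]["uv"],1),round(r[0]["confidence"],2))
    if c=="side":gs=g
    else: gt=g
# bar end points for yaw, from top crop (same tilt line): direction only
def model(p):
    hx,hy,yaw,th,tr=p;c,s=np.cos(th),np.sin(th)
    R=np.array([[np.cos(yaw),-np.sin(yaw)],[np.sin(yaw),np.cos(yaw)]])
    f=lambda x,y,z:np.r_[R@[x,y]+[hx,hy],z]
    bar=lambda y,z=23.5,x=185:f(x*c-z*s,y,56+x*s+z*c)
    return {"board_hinge":f(0,0,56),"bolt_knob":bar(22+tr,35.5),"strike_mid":f(185,22+78+7+0,76.5),"A":bar(-100,15,210),"c1":bar(-120,15,210)}
def proj(g,P):
    T=np.linalg.inv(g["extrinsics"]);q=np.array(g["intrinsics"])@(T[:3,:3]@P+T[:3,3]);return q[:2]/q[2]
hand=[(gt,"c1",(240+602/3,110+197/3)),(gs,"c1",(190+396/2.5,150+366/2.5))]
def res(p):
    m=model(p);return np.r_[np.concatenate([proj(g,m[t])-uv for g,t,uv in obs+hand]),(p[2]+.117)/.02,(p[4]-2)/2,(p[3]-.34)/.04]
s=least_squares(res,[360,60,-.117,.34,2],loss="soft_l1")
print(s.x,np.degrees(s.x[2]),s.cost)
for k,v in model(s.x).items(): print(k,v.round(1))
for g,t,uv in obs+hand: print(t,np.round(proj(g,model(s.x)[t])-uv,1),end=" ")
print()
print("red",tri([(gs,(261.2,306)),(gt,(447.7,252))]))
a=np.vstack([gs["frame"],gt["frame"]])[:,:,::-1]
cv2.imwrite("pics/full.png",cv2.resize(a,(480,600)))
```

```text
0 side board_hinge [261.5 248.3] 0.55
0 side bolt_knob [337.5 224.9] 0.81
0 side strike_mid [349.9 208.6] 0.66
0 top board_hinge [372.  262.5] 0.8
0 top bolt_knob [373.8 182. ] 0.87
0 top strike_mid [330.  173.1] 0.57
1 side board_hinge [260.4 246. ] 0.66
1 side bolt_knob [340.  228.2] 0.61
1 side strike_mid [352.1 207.7] 0.57
1 top board_hinge [373.4 262.7] 0.69
1 top bolt_knob [374.9 180.9] 0.93
1 top strike_mid [329.9 173.1] 0.95
2 side board_hinge [260.4 248. ] 0.83
2 side bolt_knob [338.6 225.3] 0.73
2 side strike_mid [350.4 208.2] 0.78
2 top board_hinge [374.5 259.7] 0.84
2 top bolt_knob [375.4 182. ] 0.93
2 top strike_mid [327.7 176.3] 0.75
[ 3.58899913e+02  5.93688700e+01 -8.88999482e-02  3.10363176e-01
 -4.53240737e+00] -5.093591833271927 44.519999509334916
board_hinge [358.9  59.4  56. ]
bolt_knob [525.1  62.1 146.3]
strike_mid [552.7 149.5  76.5]
A [544.6 -57.6 134.4]
c1 [542.9 -77.5 134.4]
board_hinge [-0.2 -0.3] bolt_knob [0.4 1.4] strike_mid [-0.9  1.3] board_hinge [-0.4 -3. ] bolt_knob [-0.  -0.9] strike_mid [2.7 1.9] board_hinge [0.9 2. ] bolt_knob [-2.1 -1.9] strike_mid [-3.1  2.2] board_hinge [-1.8 -3.2] bolt_knob [-1.1  0.2] strike_mid [2.8 1.9] board_hinge [ 0.9 -0. ] bolt_knob [-0.7  1. ] strike_mid [-1.4  1.7] board_hinge [-2.9 -0.2] bolt_knob [-1.6 -0.9] strike_mid [ 5.  -1.3] c1 [-4.1 -1.2] c1 [-1.1 -4.7] 
red (array([ 375.82088132, -100.67257459,  113.20768742]), np.float64(2.344796660110166))
```

View pics/full.png

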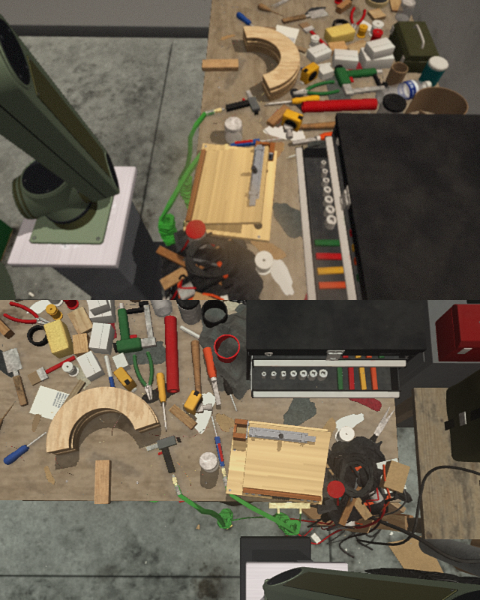

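Full view: both approach lanes are clear above about 115 mm, and the drawer cabinet lies well beyond the post. I'll turn the tool and close the gripper first, then traverse.

```bash
python3 -m handwheel '[{"gripper":0,"travel":[0,0,0],"twist":0.1037},{"gripper":0,"travel":[0,0,0],"twist":0.1037},{"gripper":0,"travel":[0,0,0],"twist":0.1037},{"gripper":0,"travel":[0,0,0],"twist":0.1037},{"gripper":0,"travel":[0,0,0],"twist":0.1037}]' 20
python3 -m handwheel '[{"gripper":0,"travel":[0.0117,-0.0296,0],"twist":0},{"gripper":0,"travel":[0.0117,-0.0296,0],"twist":0},{"gripper":0,"travel":[0.0117,-0.0296,0],"twist":0},{"gripper":0,"travel":[0.0117,-0.0296,0],"twist":0},{"gripper":0,"travel":[0.0117,-0.0296,0],"twist":0}]'
python3 -m handwheel '[{"gripper":0,"travel":[0.0117,-0.0296,0],"twist":0},{"gripper":0,"travel":[0.0117,-0.0296,0],"twist":0},{"gripper":0,"travel":[0.0117,-0.0296,0],"twist":0},{"gripper":0,"travel":[0.0117,-0.0296,0],"twist":0},{"gripper":0,"travel":[0.0117,-0.0296,0],"twist":0}]'
python3 -m handwheel '[{"gripper":0,"travel":[0.0117,-0.0296,0],"twist":0},{"gripper":0,"travel":[0.0117,-0.0296,0],"twist":0},{"gripper":0,"travel":[0.0117,-0.0296,0],"twist":0},{"gripper":0,"travel":[0.0117,-0.0296,0],"twist":0},{"gripper":0,"travel":[0,0,0],"twist":0}]'
```

```text
time_s: 2.52
ee_pos: [231.2, -526.5, 404.8]
ee_rot: [180.0, -0.0, -6.3]
force: [-0.7, -0.3, 0.1]
gripper_width: 60.7
time_s: 2.93
ee_pos: [305.2, -384.1, 404.8]
ee_rot: [180.0, -0.0, -6.0]
force: [-0.5, 0.2, -0.1]
gripper_width: 27.2
time_s: 3.35
ee_pos: [378.8, -242.8, 405.0]
ee_rot: [180.0, -0.0, -6.0]
force: [0.7, 0.3, 0.7]
gripper_width: 0.3
time_s: 3.77
ee_pos: [439.1, -127.9, 404.9]
ee_rot: [-179.9, -0.1, -5.7]
force: [0.4, 0.4, 1.0]
gripper_width: 0.1
```

```bash
python3 -m handwheel '[{"gripper":0,"travel":[0.0138,-0.0346,0],"twist":0},{"gripper":0,"travel":[0.0138,-0.0346,0],"twist":0},{"gripper":0,"travel":[0.0138,-0.0346,0],"twist":0},{"gripper":0,"travel":[0.0138,-0.0346,0],"twist":0},{"gripper":0,"travel":[0.0138,-0.0346,0],"twist":0}]'
python3 -m handwheel '[{"gripper":0,"travel":[0,0,0.02],"twist":0},{"gripper":0,"travel":[0,0,0.02],"twist":0},{"gripper":0,"travel":[0,0,0],"twist":0},{"gripper":0,"travel":[0,0,0],"twist":0}]'
python3 - <<'E'
from h import *
G={c:env.grab_frame(c) for c in("side","top")}
o=[]
for c in G:
    r=env.pinpoint(c,"bolt_knob");print(c,[(np.round(d["uv"],1),round(d["confidence"],2)) for d in r]);
    if r:o.append((G[c],r[0]["uv"]))
if len(o)==2:print(tri(o))
a=G["side"]["frame"][150:330,220:440,::-1];b=G["top"]["frame"][110:300,260:480,::-1]
cv2.imwrite("pics/n1.png",np.hstack([cv2.resize(a,(400,330),interpolation=2),cv2.resize(b,(400,330),interpolation=2)]))
print(env.state()["ee_pos"],env.state()["force"])
E
```

```text
time_s: 4.18
ee_pos: [524.6, 34.5, 404.9]
ee_rot: [180.0, -0.0, -6.0]
force: [1.0, -0.2, 0.6]
gripper_width: 0.3
time_s: 4.52
ee_pos: [523.9, 33.1, 364.1]
ee_rot: [180.0, 0.1, -6.0]
force: [-0.2, -0.0, 0.4]
gripper_width: 0.6
side []
top [(array([375.2, 183.4]), 0.49)]
[524.36729219  32.83682022 366.15820922] [ 1.18428302 -0.17312193 -0.25308492]
```

View pics/n1.png

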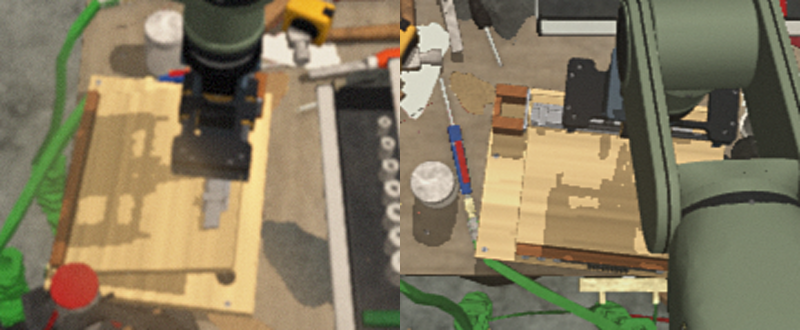

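The closed fingers are over the bar on the −y side of the knob, between the knob and the keeper. Descending until contact.

```bash
python3 -m handwheel '[{"gripper":0,"travel":[0.002,0,0.009],"twist":0},{"gripper":0,"travel":[0,0,0.008],"twist":0},{"gripper":0,"travel":[0,0,0.004],"twist":0},{"gripper":0,"travel":[0,0,0.003],"twist":0}]'
python3 -m handwheel '[{"gripper":0,"travel":[0,0,0.003],"twist":0},{"gripper":0,"travel":[0,0,0.003],"twist":0},{"gripper":0,"travel":[0,0,0],"twist":0}]'
python3 -m handwheel '[{"gripper":0,"travel":[0,0,0.003],"twist":0},{"gripper":0,"travel":[0,0,0.003],"twist":0},{"gripper":0,"travel":[0,0,0],"twist":0}]'
```

```text
time_s: 5.05
ee_pos: [525.8, 33.0, 339.7]
ee_rot: [180.0, 0.1, -6.0]
force: [0.4, -0.3, 0.2]
gripper_width: 0.4
time_s: 5.3
ee_pos: [526.0, 33.2, 334.1]
ee_rot: [180.0, 0.1, -6.0]
force: [-0.3, -0.7, -0.8]
gripper_width: 0.8
time_s: 5.55
ee_pos: [526.5, 33.2, 328.7]
ee_rot: [-180.0, -0.1, -6.0]
force: [-0.2, -0.2, 0.2]
gripper_width: 0.2
```

```bash
for i in 1 2 3; do python3 -m handwheel '[{"gripper":0,"travel":[0.001,0,0.0025],"twist":0},{"gripper":0,"travel":[0.001,0,0.0025],"twist":0},{"gripper":0,"travel":[0,0,0],"twist":0}]'; done
```

```text
time_s: 5.8
ee_pos: [528.5, 32.9, 323.8]
ee_rot: [-180.0, -0.1, -6.0]
force: [0.7, -0.3, 2.0]
gripper_width: 0.2
time_s: 6.05
ee_pos: [530.6, 32.7, 318.7]
ee_rot: [-180.0, -0.1, -6.0]
force: [2.2, 0.2, 3.0]
gripper_width: 0.4
time_s: 6.3
ee_pos: [532.5, 32.5, 313.7]
ee_rot: [-180.0, -0.1, -6.0]
force: [2.6, 0.4, 2.7]
gripper_width: 0.3
```

```bash
python3 -m handwheel '[{"gripper":0,"travel":[0.001,0,0.003],"twist":0},{"gripper":0,"travel":[0.001,0,0.003],"twist":0},{"gripper":0,"travel":[0.001,0,0.003],"twist":0},{"gripper":0,"travel":[0.001,0,0.003],"twist":0},{"gripper":0,"travel":[0,0,0],"twist":0}]'
python3 -m handwheel '[{"gripper":0,"travel":[0.0008,0,0.003],"twist":0},{"gripper":0,"travel":[0.0008,0,0.003],"twist":0},{"gripper":0,"travel":[0.0008,0,0.003],"twist":0},{"gripper":0,"travel":[0.0008,0,0.003],"twist":0},{"gripper":0,"travel":[0,0,0],"twist":0}]'
python3 -m handwheel '[{"gripper":0,"travel":[0.0005,0,0.003],"twist":0},{"gripper":0,"travel":[0.0005,0,0.003],"twist":0},{"gripper":0,"travel":[0.0005,0,0.003],"twist":0},{"gripper":0,"travel":[0.0005,0,0.003],"twist":0},{"gripper":0,"travel":[0,0,0],"twist":0}]'
python3 - <<'E'
from h import *
G={c:env.grab_frame(c) for c in("side","top")}
a=G["side"]["frame"][170:290,280:400,::-1];b=G["top"]["frame"][130:250,310:430,::-1]
cv2.imwrite("pics/n2.png",np.hstack([cv2.resize(a,(400,400),interpolation=2),cv2.resize(b,(400,400),interpolation=2)]))
E
```

```text
time_s: 6.72
ee_pos: [536.5, 32.1, 301.8]
ee_rot: [-180.0, -0.1, -6.0]
force: [2.8, -0.3, 4.1]
gripper_width: 0.4
time_s: 7.13
ee_pos: [539.6, 31.7, 290.1]
ee_rot: [-180.0, -0.1, -6.0]
force: [0.8, -1.0, 6.5]
gripper_width: 0.6
time_s: 7.55
ee_pos: [541.7, 31.5, 278.4]
ee_rot: [-180.0, -0.1, -6.0]
force: [1.8, -0.8, 7.4]
gripper_width: 0.7
```

View pics/n2.png

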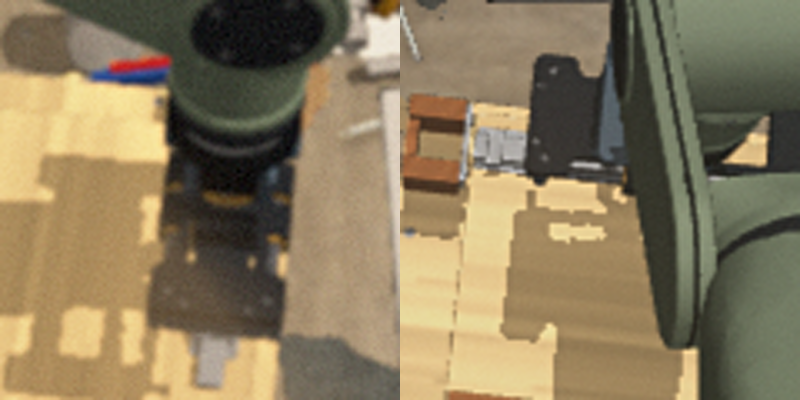

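The board is close to level, with the tip about 8 mm above nominal. Going to nominal level, then sliding toward the post.

```bash
python3 -m handwheel '[{"gripper":0,"travel":[0.0005,0,0.003],"twist":0},{"gripper":0,"travel":[0.0003,0,0.003],"twist":0},{"gripper":0,"travel":[0,0,0.002],"twist":0},{"gripper":0,"travel":[0,0,0],"twist":0}]'
for i in 1 2 3 ; do python3 -m handwheel '[{"gripper":0,"travel":[0,-0.0015,0],"twist":0},{"gripper":0,"travel":[0,-0.0015,0],"twist":0},{"gripper":0,"travel":[0,0,0],"twist":0}]'|egrep 'pos|force'; done
```

```text
time_s: 7.98
ee_pos: [542.7, 31.4, 270.8]
ee_rot: [-180.0, -0.2, -6.0]
force: [2.1, -1.4, 9.0]
gripper_width: 0.0
ee_pos: [543.0, 34.3, 270.9]
force: [2.3, -1.7, 8.7]
ee_pos: [543.3, 37.3, 270.9]
force: [1.5, -2.7, 9.3]
ee_pos: [543.7, 40.3, 270.9]
force: [1.9, -1.3, 8.8]
```

```bash
for i in 1 2 3 4; do python3 -m handwheel '[{"gripper":0,"travel":[0,-0.001,0],"twist":0},{"gripper":0,"travel":[0,-0.001,0],"twist":0},{"gripper":0,"travel":[0,0,0],"twist":0}]'|egrep 'pos|force'; done
```

```text
ee_pos: [543.9, 42.2, 270.9]
force: [1.7, -1.2, 9.6]
ee_pos: [544.1, 44.2, 270.9]
force: [1.7, -2.0, 9.0]
ee_pos: [544.3, 46.2, 270.9]
force: [2.4, -1.2, 8.7]
ee_pos: [544.5, 48.2, 270.9]
force: [1.7, -2.2, 8.8]
```

Run:
```python
from h import *
G={c:env.grab_frame(c) for c in("side","top")}
for c in G: print(c,[(np.round(d["uv"],1),round(d["confidence"],2)) for d in env.pinpoint(c,"bolt_knob")])
a=G["side"]["frame"][200:300,290:390,::-1];b=G["top"]["frame"][140:220,300:380,::-1]
cv2.imwrite("pics/n3.png",np.hstack([cv2.resize(a,(400,400),interpolation=2),cv2.resize(b,(400,400),interpolation=2)]))
```

```text
side []
top []
```

View pics/n3.png

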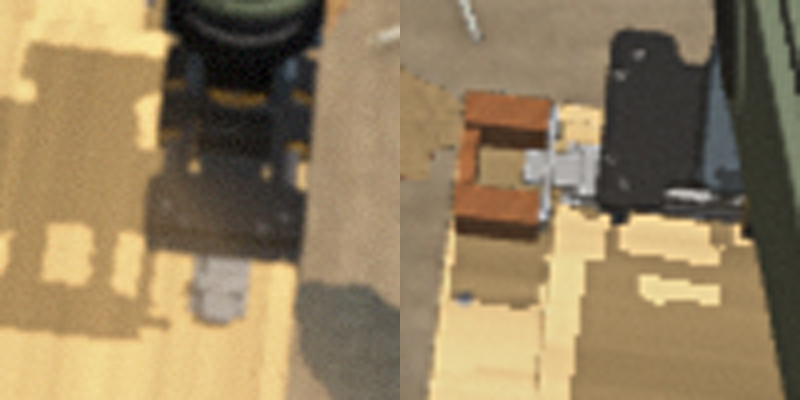

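The top view shows the bolt tip about 10 mm past the plate, inside the post's hollow (crop px (525,165)), so it has entered the slot at this height. Sliding on until it is home.

```bash
for i in 1 2 3 4 5; do python3 -m handwheel '[{"gripper":0,"travel":[0,-0.001,0],"twist":0},{"gripper":0,"travel":[0,-0.001,0],"twist":0},{"gripper":0,"travel":[0,0,0],"twist":0}]'|egrep 'pos|force'; done
```

```text
ee_pos: [544.7, 50.1, 270.9]
force: [2.2, -1.1, 8.2]
ee_pos: [544.9, 52.1, 270.9]
force: [2.0, -2.1, 9.5]
ee_pos: [545.1, 54.1, 270.9]
force: [1.5, -2.0, 9.2]
ee_pos: [545.4, 56.1, 270.9]
force: [1.5, -2.2, 8.5]
ee_pos: [545.5, 57.9, 270.9]
force: [2.4, -3.5, 9.4]
```

```bash
for i in 1 2 3 ; do python3 -m handwheel '[{"gripper":0,"travel":[0,-0.001,0],"twist":0},{"gripper":0,"travel":[0,0,0],"twist":0}]'|egrep 'pos|force'; done
```

```text
ee_pos: [545.6, 58.3, 270.9]
force: [1.4, -4.7, 9.6]
ee_pos: [545.5, 59.1, 270.9]
force: [1.1, -6.4, 10.3]
ee_pos: [545.5, 60.0, 270.9]
force: [1.7, -7.3, 9.4]
```

```bash
for i in 1 2 3 4 5 6; do python3 -m handwheel '[{"gripper":0,"travel":[0,-0.001,0],"twist":0},{"gripper":0,"travel":[0,0,0],"twist":0}]'|egrep 'pos|force'; done
```

```text
ee_pos: [545.6, 60.9, 270.9]
force: [0.1, -6.6, 11.0]
ee_pos: [545.6, 61.9, 270.9]
force: [0.2, -7.9, 10.7]
ee_pos: [545.6, 62.8, 270.9]
force: [0.2, -7.3, 11.4]
ee_pos: [545.7, 63.8, 270.9]
force: [-0.9, -8.3, 10.3]
ee_pos: [545.7, 64.8, 270.9]
force: [-0.4, -9.2, 12.0]
ee_pos: [545.8, 65.7, 270.9]
force: [-0.2, -8.4, 11.3]
```

```bash
for i in 1 2 3 4 5; do python3 -m handwheel '[{"gripper":0,"travel":[0,-0.001,0],"twist":0},{"gripper":0,"travel":[0,0,0],"twist":0}]'|egrep 'pos|force'; done
python3 - <<'E'
from h import *
G={c:env.grab_frame(c) for c in("side","top")}
a=G["side"]["frame"][200:300,290:390,::-1];b=G["top"]["frame"][140:220,300:380,::-1]
cv2.imwrite("pics/n4.png",np.hstack([cv2.resize(a,(400,400),interpolation=2),cv2.resize(b,(400,400),interpolation=2)]))
E
```

```text
ee_pos: [545.8, 66.7, 270.9]
force: [-1.0, -9.0, 11.8]
ee_pos: [545.9, 67.7, 270.9]
force: [-0.6, -8.0, 11.9]
ee_pos: [546.0, 68.6, 270.8]
force: [-0.7, -8.1, 12.1]
ee_pos: [546.0, 69.2, 270.8]
force: [-0.0, -10.7, 11.9]
ee_pos: [546.1, 69.6, 270.8]
force: [-1.4, -13.4, 12.7]
```

View pics/n4.png

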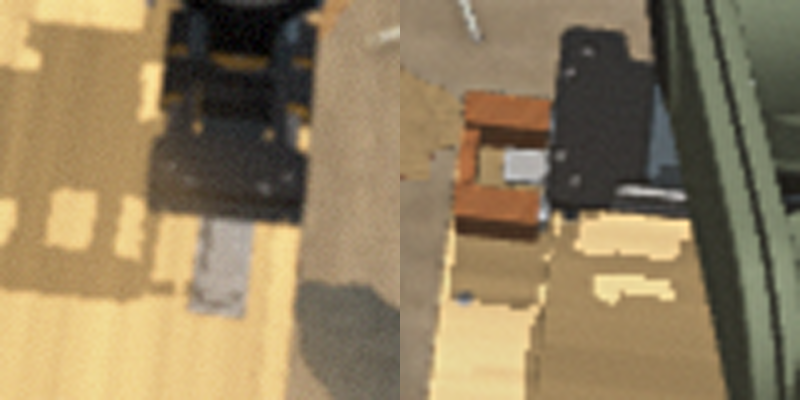

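Run:
```python
from h import *
g=env.grab_frame("top")
P=lambda u,v,z:atz(g,(300+u/5,140+v/5),z)
# bolt tip edge (top ~79.5) and plate face (at bolt height)
print(P(503-400,165,79.5),P(548-400,165,79.5),P(551-400,165,92),P(525-400,165,79.5))
b=g["frame"][160:190,310:345].astype(int)
for r in range(170,176): print(r,g["frame"][r,314:336].mean(1).round().astype(int).tolist())
```

```text
[556.694157   177.67484667  79.5       ] [556.77674042 156.79632901  79.5       ] [554.13421727 155.65322262  92.        ] [556.73453281 167.46714374  79.5       ]
170 [106, 86, 135, 139, 136, 133, 139, 165, 176, 176, 180, 189, 186, 179, 150, 123, 60, 84, 94, 67, 55, 51]
171 [107, 83, 135, 137, 135, 136, 151, 191, 179, 173, 175, 175, 174, 177, 167, 110, 64, 96, 107, 57, 50, 54]
172 [112, 92, 133, 131, 132, 129, 140, 178, 176, 172, 175, 174, 176, 176, 170, 112, 49, 59, 64, 49, 52, 53]
173 [111, 81, 133, 136, 132, 124, 120, 181, 174, 170, 172, 172, 170, 174, 178, 137, 59, 47, 52, 51, 50, 52]
174 [108, 82, 132, 134, 130, 128, 136, 186, 178, 177, 177, 177, 176, 180, 170, 110, 52, 49, 53, 52, 48, 52]
175 [97, 93, 132, 133, 130, 130, 141, 182, 184, 185, 175, 173, 175, 170, 126, 67, 46, 50, 51, 53, 77, 92]
```

```bash
for i in 1 2 ; do python3 -m handwheel '[{"gripper":0,"travel":[0,-0.001,0],"twist":0},{"gripper":0,"travel":[0,0,0],"twist":0}]'|egrep 'pos|force'; done
```

```text
ee_pos: [546.2, 70.0, 270.8]
force: [-0.5, -17.2, 12.3]
ee_pos: [546.2, 70.4, 270.7]
force: [-1.5, -19.9, 11.8]
```

The bolt is hard against its stop and the protrusion measures about 23 mm (home = 30−7). Easing the push slightly, then lifting straight up.

```bash
python3 -m handwheel '[{"gripper":0,"travel":[0,0.001,-0.001],"twist":0},{"gripper":0,"travel":[0,0.001,-0.001],"twist":0},{"gripper":0,"travel":[0,0,-0.001],"twist":0},{"gripper":0,"travel":[0,0,-0.001],"twist":0}]'
python3 -m handwheel '[{"gripper":0,"travel":[0,0,-0.001],"twist":0},{"gripper":0,"travel":[0,0,-0.001],"twist":0},{"gripper":0,"travel":[0,0,-0.001],"twist":0},{"gripper":0,"travel":[0,0,0],"twist":0}]'
python3 -m handwheel '[{"gripper":0,"travel":[0,0.001,-0.002],"twist":0},{"gripper":0,"travel":[0,0.002,-0.002],"twist":0},{"gripper":0,"travel":[0,0.002,-0.002],"twist":0},{"gripper":0,"travel":[0,0,0],"twist":0}]'
```

```text
time_s: 14.33
ee_pos: [545.8, 69.7, 272.4]
ee_rot: [179.6, 0.1, -5.9]
force: [3.5, -11.6, -5.7]
gripper_width: 0.5
time_s: 14.67
ee_pos: [544.8, 70.0, 274.3]
ee_rot: [179.6, 0.4, -5.9]
force: [0.4, -10.4, -5.7]
gripper_width: 0.4
time_s: 15.0
ee_pos: [545.6, 67.2, 282.8]
ee_rot: [-180.0, 0.0, -6.0]
force: [-0.5, -0.3, 0.4]
gripper_width: 0.3
```

Free of contact. Retracting up and away to look.

```bash
python3 -m handwheel '[{"gripper":0,"travel":[0,0.002,-0.02],"twist":0},{"gripper":0,"travel":[0,0.002,-0.03],"twist":0},{"gripper":0,"travel":[0,0,-0.03],"twist":0},{"gripper":0,"travel":[0,0,-0.03],"twist":0},{"gripper":0,"travel":[0,0,-0.03],"twist":0}]' >/dev/null
for i in 1 2 3; do python3 -m handwheel '[{"gripper":0,"travel":[-0.006,0.03,0],"twist":0},{"gripper":0,"travel":[-0.006,0.03,0],"twist":0},{"gripper":0,"travel":[-0.006,0.03,0],"twist":0},{"gripper":0,"travel":[-0.006,0.03,0],"twist":0},{"gripper":0,"travel":[-0.006,0.03,0],"twist":0}]'|egrep 'time|pos|force'; done
python3 - <<'E'
from h import *
G={c:env.grab_frame(c) for c in("side","top")}
for t in ["bolt_knob","strike_mid","tack_jar","spool_cream","stand"]:
    r={c:env.pinpoint(c,t) for c in G}
    if all(r.values()): print(t,*tri([(G[c],r[c][0]["uv"]) for c in G]))
    else: print(t,{c:len(r[c]) for c in r})
a=G["side"]["frame"][150:330,220:400,::-1];b=G["top"]["frame"][120:280,300:460,::-1]
cv2.imwrite("pics/n5.png",np.hstack([cv2.resize(a,(400,400),interpolation=2),cv2.resize(b,(400,400),interpolation=2)]))
E
```

```text
time_s: 15.83
ee_pos: [499.1, -83.4, 422.9]
force: [0.9, 0.2, 0.3]
time_s: 16.25
ee_pos: [453.6, -229.7, 422.9]
force: [0.4, -0.5, -0.5]
time_s: 16.67
ee_pos: [408.2, -375.8, 422.9]
force: [0.1, -0.4, 0.1]
bolt_knob [542.70257697  79.02674465 108.92202581] 2.4650285142206343
strike_mid [558.80174869 157.05497273  82.54128623] 1.433893883134109
tack_jar [464.77180873 279.33450878 -15.88651164] 2.494804181324359
spool_cream [ 549.97669077 -155.59355363    6.48768709] 1.2905204891841076
stand [465.92287323  72.00251196   4.93606207] 1.3896697660535324
```

View pics/n5.png

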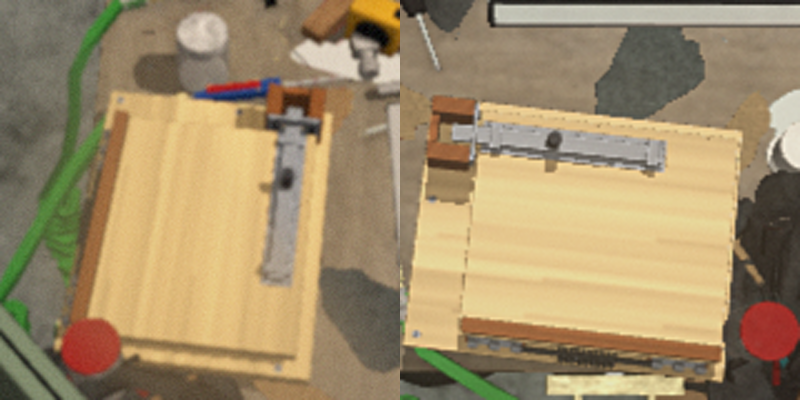

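Run:
```python
from h import *
G={c:env.grab_frame(c) for c in("side","top")}
S,T=G["side"],G["top"]
print("corner",tri([(S,(220+297*.45,150+357*.45)),(T,(300+342*.4,120+130*.4))]))
print("knobtop",tri([(S,(220+287*.45,150+174*.45)),(T,(300+155*.4,120+137*.4))]))
print("barend",tri([(S,(220+277*.45,150+284*.45)),(T,(300+257*.4,120+157*.4))]))
print("tip",atz(T,(321,173),79.5))
r=[]
for k in range(3):
    g={c:env.grab_frame(c) for c in G}; q=[env.pinpoint(c,"bolt_knob") for c in("side","top")]
    # pinpoint uses newest picture of the camera
    if all(q): print(tri([(g["side"],q[0][0]["uv"]),(g["top"],q[1][0]["uv"])])[0].round(1))
a=S["frame"][180:240,300:390,::-1]
cv2.imwrite("pics/n6.png",cv2.resize(a,(750,500),interpolation=2))
```

```text
corner (array([559.08721718, -92.29787357,  78.10412593]), np.float64(1.9015622053309362))
knobtop (array([549.32464244,  83.99670339, 102.80633212]), np.float64(1.928336098789411))
barend (array([539.34193365, -14.65467579,  64.02279197]), np.float64(2.922770676925474))
tip [556.69782766 176.74683987  79.5       ]
[546.1  82.4  98.3]
[545.6  85.6  87.5]
[544.9  80.1 104.8]
```

View pics/n6.png

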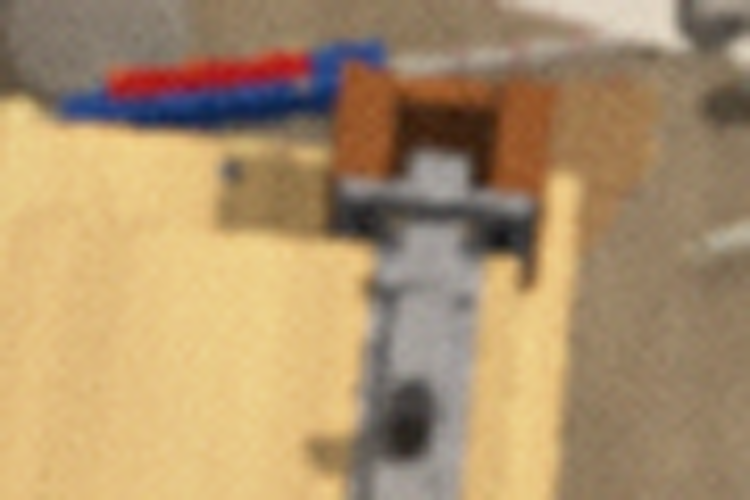

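The bolt runs under the plate's top strip (crop px (435,205)) and into the post, and the board is level. Handing in.

```bash
python3 -c "
from workcell import env
s=env.state();print(s['time_s'],s['force']);print(env.job_done())"
```

```text
17.9667 [-0.45432558  1.37222904 -0.96523981]
the job is handed in; nothing more can be done
None
```

The board is bolted flat with the arm clear of it, and I handed the job in at 18.0 s of the allowed 61 s.

**What I did:**
- I pressed the raised edge down with the closed fingers on the bolt bar, next to the knob. It took about 9 N at level.
- The bolt went into the slot at the nominal height on the first slide, so no height search was needed.
- I slid the bolt home until it stopped hard. The push there peaked at about 20 N, below the 25 N limit.
- I lifted straight up and moved away.

**Last checks:**
- **Bolt travel:** the tip stood about 23 mm past the plate face, which matches fully home. After I let go it measured within about 1 mm of that.
- **Bolt in the plate:** the final side picture shows it passing under the plate's top strip into the post.
- **Board level:** its free corner was about 78 mm high in the pictures, which is near level. The wrist force was near zero once I had let go.
- **Things round it:** I took no force anywhere near them, and the jar and cream spool still stand where they were.

**Where the checks were weak:**
- The network's knob height scattered from 87 to 109 mm (level is 91.5 mm), so I relied on the corner and the bolt picture instead.
- The jar's measured position differed by about 11 mm in plan between the first and last pictures. I put this down to noise because the arm never came near it.
- The black spool was found only once, in one view, so I have no before-and-after check on it.
- At the start of the lift the fingers pulled up on the knob with about 6 N for a moment.

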